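Spread the pressed pellets and hold the sprung layer gauge over them

TASK

Spread the heap of five pressed pellets in the drying tray into one even layer: every pellet lying flat on the tray floor with a clear gap of about 1 cm or more to its neighbours. Then swing the spring-loaded gauge arm by its upright black handle across the tray, over the pellets, fully to its stop, and finish holding it there with the fingers on the handle (let go and the spring swings it back). Leave the vials, plunger, cup and timer where they stand.

Things in the scene. Friction and masses are not known exactly. Their poses are not given: they have to be found in the camera images.
- tray: fixed square aluminium tray, 230x230 mm outside, walls 5 mm thick and 14 mm high, floor 5 mm thick; origin at the centre of its underside on the worktop, z up, x to its far side, y to its left, sides along x and y. It may be turned a little on the worktop.
- pellet_1_mid (a point): one of five alike grey pressed pellets: plain upright cylinder 32 mm across, 22 mm tall, about 35 g, z along its axis; this point is its centre (11 mm above its underside). At the start all five are heaped: three flat on the tray floor nearly touching, one on the middle of these, one on top of that.
- pellet_2_mid (a point): one of five alike grey pressed pellets: plain upright cylinder 32 mm across, 22 mm tall, about 35 g, z along its axis; this point is its centre (11 mm above its underside). At the start all five are heaped: three flat on the tray floor nearly touching, one on the middle of these, one on top of that.
- pellet_3_mid (a point): one of five alike grey pressed pellets: plain upright cylinder 32 mm across, 22 mm tall, about 35 g, z along its axis; this point is its centre (11 mm above its underside). At the start all five are heaped: three flat on the tray floor nearly touching, one on the middle of these, one on top of that.
- pellet_4_mid (a point): one of five alike grey pressed pellets: plain upright cylinder 32 mm across, 22 mm tall, about 35 g, z along its axis; this point is its centre (11 mm above its underside). At the start all five are heaped: three flat on the tray floor nearly touching, one on the middle of these, one on top of that.
- pellet_5_mid (a point): one of five alike grey pressed pellets: plain upright cylinder 32 mm across, 22 mm tall, about 35 g, z along its axis; this point is its centre (11 mm above its underside). At the start all five are heaped: three flat on the tray floor nearly touching, one on the middle of these, one on top of that.
- gauge_arm (a joint): gauge arm angle, rad: 0 at rest beside the tray, pointing along the tray's -x; grows clockwise seen from above, across the tray, to the stop at 1.30. A spring drives it back: 1.5 N at the handle at rest, 3.4 N at the stop. Steel bar 14 mm wide, 37 to 47 mm above the worktop: passes 10 mm over a single layer of pellets; a pellet lying on another blocks it.
- gauge_pivot (a point): pivot axis of the gauge arm, at tray x = +100 mm, y = -170 mm, fixed to the tray, 36 mm above the worktop.
- gauge_handle (a point): upright round black handle post on the end of the gauge arm, 170 mm from the pivot axis; 15 mm across (a 22 mm collar on its lowest 5 mm), 50 mm tall; foot 47 mm and top 97 mm above the worktop; this point is half-way up its middle, 72 mm above the worktop.
- vial_a: glass vial with black cap, 27 mm across, 62 mm tall, left of the tray; bystander, origin at the centre of its underside
- vial_b: glass vial with white cap, 27 mm across, 76 mm tall, left of the tray; bystander, origin at the centre of its underside
- plunger: grey metal press plunger, 39 mm across and 39 mm tall, left of the tray; bystander, origin at the centre of its underside
- cup: small shallow metal pellet cup, 38 mm across, 10 mm tall, right of the gauge; bystander, origin at the centre of its underside
- timer: white bench timer, 58x64x20 mm, at the right of the worktop; bystander, origin at the centre of its underside
Mind the look-alikes: they are no part of the job. Leave any red or yellow look-alike of the part that bears pellet_2_mid alone.

How it is judged:
By the outcome, as a careful person would: the job done as asked, in the order asked, and still so for the second after the job is handed in, while the arm keeps its last pose, push and grip.
It also fails if it takes over 72 s, if anything falls off the work surface, if the arm or the gripper's body presses on something with over 40 N, if the wrist force passes 120 N, or if a joint passes its speed limit or range.

ROBOT

A 7-joint arm with a two-finger parallel gripper is mounted at the origin on a cart in front of the work surface, level with it; the furniture and walls round the work are solid. World frame = base frame: x ahead of the robot, y to its left, z up, the work surface at z = 0. Lengths are in m, angles in rad, forces in N, time in s.
With the tool pointing down it reaches from about 0.35 to 0.9 m from the base axis. Payload 7.2 kg.
Tool frame: the origin (TCP) lies where the fingers leave the gripper's body, on its centre line; the fingertips stand 73 mm ahead of it and the grasp point (between the pads) lies 54 mm ahead of it (bot.finger_overhang is the y of the fingertips in the tool frame, in m); y points along the fingers, x is the direction in which the jaws open and shut, and the axes are right-handed (so a half turn about y gives the same grasp; the last joint's range is limited). The gripper opens to 85 mm and grips with 20 to 120 N. Pads are 22 mm wide; open, the fingers measure 114 mm over their backs; the gripper's body (76 mm by 85 mm) begins 54 mm behind the grasp point. The pads swing forward as they close: fully open they stand 13 mm farther back than shut.
Start: joints at [-0.068, 0.411, -0.013, 1.596, 0.006, 1.134, -0.082], TCP at [0.625, -0, 0.304] pointing down, gripper open.
Joint ranges: [-2.95, 2.95], [-0.29, 1.99], [-1.47, 1.44], [0.14, 2.54], [-1.03, 4.17], [0.13, 1.85], [-2.86, 2.86]. Speed limits (rad/s): [2.39, 2.39, 3.01, 3.01, 3.14, 3.14, 3.14].

INTERFACE

Orientations are given as a unit quaternion [x, y, z, w].
In Python, from workcell import bot gives the robot as it stands.
- The arm moves only by the tool carry_out, never from a script. Its argument "deltas" is a list of rows, each an object of numbers: "gripper": the closure, from 0 (fully open) to 1 (shut); "dx", "dy", "dz": the shift along the tool's x, y, z in cm; "ax", "ay", "az": the turn, a rotation vector about the tool's x, y, z in degrees. A call has exactly 5 rows; each row shifts and turns the pose as measured when the row begins, along the tool's axes as they then stand; what a row does not reach is not made up. A row lasts 1/10 s, in which the tool goes at most 50 mm and 8.59 degrees, less where a joint would pass 70% of its speed; a pose out of reach is approached as far as the arm can. A call with a gripper value outside its range is refused whole. The fingers move at their own pace and stop on an object; the grip force is fixed at half the most. Time passes only in rows, so rows that do not move let the fingers close, or fill a call up. It gives the time, the measured TCP pose, the force and the opening at its end, in the units of the state.
- bot.observe(): the state, without advancing time (a new reading comes with each control period).
- bot.get_image(name): name is "scene" or "side" or "wrist"; returns the picture (480x640x3 uint8, red, green, blue); there is no depth.
- bot.calibration(name): a dict with "fx", "fy", "cx", "cy" (pixels), "D" ([k1, k2, p1, p2, k3] as OpenCV has them; the pictures are not rectified), "R" (3x3) and "t" (3): a world point X has camera coordinates R X + t. Camera axes: x right, y down, z forward; pixel columns grow to the right and rows downward; lengths in m; the calibration is good to about 2 mm. A picture is of the moment at which its call begins: read the wrist's pose just before it. calibration takes no time and is no camera call; for the wrist camera it gives the pose at the moment of the call.
- bot.hand_in(): hands the job in, once; it reports no verdict.
Trained networks look in the newest picture that a camera, given by its name, has taken for a name from the list of things; names that differ only in an ending like _2 or _b are one class to them, and where a whole thing is asked for, a point or a joint stands for the part that bears it (a point fixed in the world has none). Each returns a list of dicts, best first, with "confidence" (0 to 1); they miss things now and then, are a little off and sometimes report something else, mostly with a low value. They report only what shows in the picture. A call takes as long as a camera call. They do not tell look-alikes from the thing itself.
- bot.boxes_of(camera, name): "bbox" ([left, top, right, bottom] as shares, 0 to 1, of the picture: columns of its width, rows of its height, round what is visible of it).
- bot.outline_of(camera, name): "mask" (480x640 bool, what is visible of it) and "bbox" ([left, top, right, bottom] as shares, 0 to 1, of the picture: columns of its width, rows of its height, round what is visible of it).
- bot.pinpoint(camera, name): "centre" ([row, column] as shares, 0 to 1, of the picture: columns of its width, rows of its height: a listed point, or the origin of a listed thing).
The state is a dict: "time": time; "joints": joint angles; "joint_velocities": joint speeds; "tau": joint torques, N m; "tool_pos": TCP position; "orientation": TCP orientation; "wrist_force": force on the tool from outside, world axes, zero at the start; "moment": the same for the moment, N m; "grip_width": finger opening in m.
Only numpy, scipy, OpenCV 4.12 (cv2) and the standard library are available. Lean on these libraries where they do the work, as an engineer would, in place of code of your own. Each camera call takes 0.05 s, during which the arm holds its last target.

## Working session

There is one attempt and no reset: what is moved stays moved. The work goes in short steps, Python scripts to look and compute and a tool call to move; the robot and the scene stay as the last step left them, time stands still between calls to the robot, and variables do not carry over. Pictures are saved under pics/ and viewed, and the job is handed in when it is done.

Besides the shell and the picture viewer there is one more tool, called after ">>>" as name([rows], argument=value, ...), one row to a line, values as JSON. carry_out: Moves the arm, as the interface text tells. Its arguments: {"type":"object","properties":{"deltas":{"type":"array","items":{"type":"object","properties":{"gripper":{"type":"number"},"dx":{"type":"number"},"dy":{"type":"number"},"dz":{"type":"number"},"ax":{"type":"number"},"ay":{"type":"number"},"az":{"type":"number"}}}}},"required":["deltas"]}

```bash
mkdir -p pics; ls; python3 - <<'E'
from workcell import bot
import cv2
print(bot.observe())
for n in ["scene","side","wrist"]:
    im=bot.get_image(n); cv2.imwrite(f"pics/{n}0.png",im[:,:,::-1])
    c=bot.calibration(n); print(n,c)
E
```

```text
pics
{'time': 0.0, 'joints': array([-0.06820986,  0.41189497, -0.01267894,  1.59705489,  0.00561307,
        1.13427827, -0.08214363]), 'joint_velocities': array([-0.00022116, -0.00222631,  0.00012794,  0.00113294,  0.00013342,
       -0.00030709,  0.00076371]), 'tau': array([-1.18789325e-03, -6.00636005e+01,  6.81361444e-01, -2.99419034e+01,
        1.37590774e-02,  1.04116063e-02,  2.51732433e-05]), 'tool_pos': array([ 6.24622952e-01, -4.90351446e-05,  3.03051783e-01]), 'orientation': array([ 7.07155475e-01, -5.40175648e-04, -5.86933723e-04, -7.07057634e-01]), 'wrist_force': array([-0.46111996, -0.22777305,  0.53333491]), 'moment': array([ 0.03502912,  0.0122747 , -0.02116034]), 'grip_width': 0.08511889625715593}
scene {'fx': 476.0320583518198, 'fy': 476.0320583518198, 'cx': 309.45115666606114, 'cy': 234.7246049212527, 'D': array([-0.05831242,  0.        ,  0.        ,  0.        ,  0.        ]), 'R': array([[ 5.07660688e-01, -8.61557069e-01,  2.04278909e-04],
       [-5.87957192e-01, -3.46619004e-01, -7.30863603e-01],
       [ 6.29751511e-01,  3.70910613e-01, -6.82523517e-01]]), '
[... 169 characters left out ...]
ay([-0.07206106,  0.        ,  0.        ,  0.        ,  0.        ]), 'R': array([[-0.91249306, -0.40852801, -0.02147749],
       [-0.15698689,  0.3981622 , -0.90378204],
       [ 0.3777718 , -0.82132315, -0.42745379]]), 't': array([0.56540742, 0.16323828, 0.72619209])}
wrist {'fx': 331.17019605561194, 'fy': 331.17019605561194, 'cx': 313.5609953963617, 'cy': 238.95615442152422, 'D': array([-0.05943348,  0.        ,  0.        ,  0.        ,  0.        ]), 'R': array([[ 9.99995794e-01,  1.89598634e-04, -2.89406670e-03],
       [ 1.07803255e-03, -9.50665795e-01,  3.10215060e-01],
       [-2.69247387e-03, -3.10216875e-01, -9.50662001e-01]]), 't': array([-0.62431101, -0.03928583,  0.38216854])}
```

View pics/scene0.png

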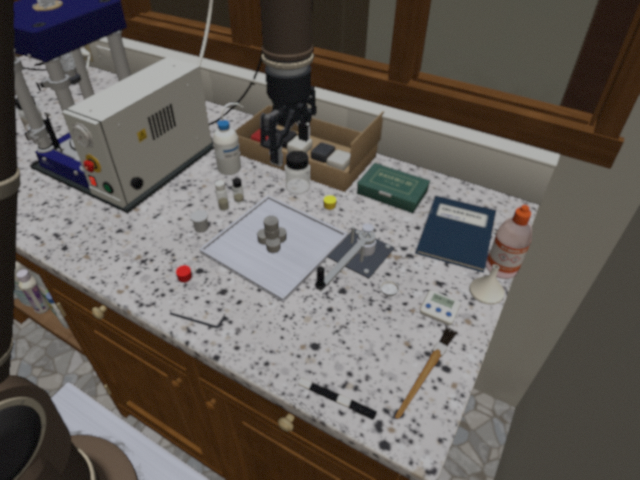

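View pics/side0.png

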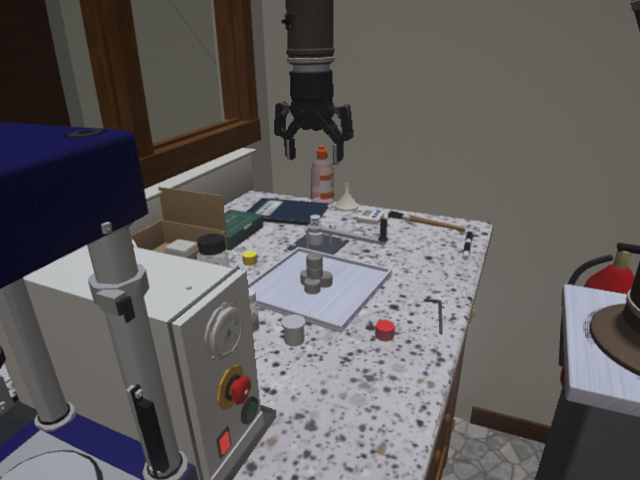

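View pics/wrist0.png

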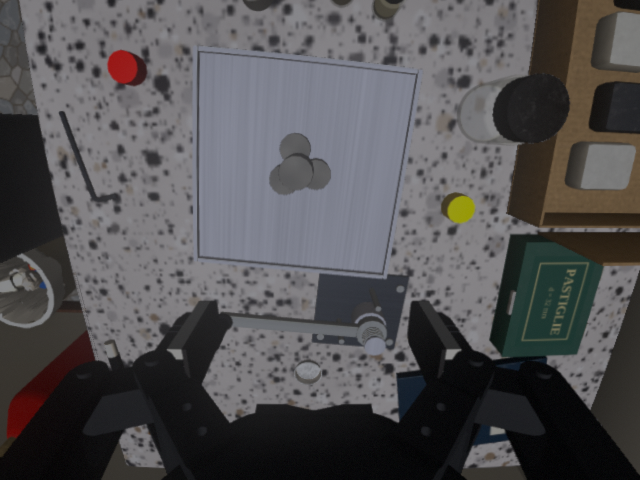

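```bash
cat > h.py <<'E'
from workcell import bot
import numpy as np, cv2
from scipy.spatial.transform import Rotation as Ro
def K(c): return np.array([[c['fx'],0,c['cx']],[0,c['fy'],c['cy']],[0,0,1]])
def w(c,px,z):
    p=cv2.undistortPoints(np.array([[px]],float),K(c),c['D'])[0,0]
    d=c['R'].T@np.array([p[0],p[1],1]); C=-c['R'].T@c['t']
    return C+d*(z-C[2])/d[2]
def proj(c,X):
    X=np.atleast_2d(np.array(X,float))
    return cv2.projectPoints(X,cv2.Rodrigues(c['R'])[0],c['t'],K(c),c['D'])[0][:,0]
def tri(obs):
    A=np.zeros((3,3));b=np.zeros(3)
    for c,px in obs:
        C=-c['R'].T@c['t']; d=w(c,px,0)-C; d/=np.linalg.norm(d)
        P=np.eye(3)-np.outer(d,d); A+=P;b+=P@C
    return np.linalg.solve(A,b)
def crop(im,x0,y0,x1,y1,name,s=None):
    a=im[y0:y1,x0:x1,::-1]; s=s or min(800/(x1-x0),600/(y1-y0))
    cv2.imwrite('pics/'+name,cv2.resize(a,None,fx=s,fy=s,interpolation=cv2.INTER_CUBIC))
E
python3 - <<'E'
from h import *
for n in ["scene","side","wrist"]:
    im=bot.get_image(n); c=bot.calibration(n)
    for nm in ["tray","pellet_1_mid","gauge_handle","gauge_pivot"]:
        for r in bot.pinpoint(n,nm):
            px=(r['centre'][1]*640,r['centre'][0]*480)
            z={'tray':0,'gauge_handle':.072,'gauge_pivot':.036,'pellet_1_mid':.016}[nm]
            print(n,nm,np.round(px,1),round(r['confidence'],2),w(c,px,z).round(4))
    if n=='wrist':
        for px in [(198,47),(417,72),(384,274),(198,258)]: print(w(c,px,.014).round(4))
        crop(im,240,110,360,220,'w_heap.png')
    if n=='side': crop(im,240,220,400,330,'s_heap.png')
    if n=='scene': crop(im,190,190,420,320,'sc_heap.png')
E
```

```text
scene tray [274.4 241.7] 0.62 [0.6153 0.0424 0.    ]
scene pellet_1_mid [272.2 233.7] 0.65 [0.6205 0.0505 0.016 ]
scene gauge_handle [321.4 277.5] 0.82 [ 0.5194 -0.1293  0.072 ]
scene gauge_handle [386.1 287.6] 0.59 [ 0.5573 -0.242   0.072 ]
scene gauge_pivot [364.1 237.9] 0.75 [ 0.6909 -0.1367  0.036 ]
scene gauge_pivot [274.3 244.6] 0.57 [0.5776 0.0153 0.036 ]
side tray [318.2 285.8] 0.58 [0.6034 0.0367 0.    ]
side gauge_handle [374.5 230.2] 0.6 [ 0.5356 -0.1098  0.072 ]
side gauge_pivot [316.8 228. ] 0.64 [ 0.6905 -0.1516  0.036 ]
wrist pellet_1_mid [367.4 331. ] 0.51 [ 0.6929 -0.1575  0.016 ]
wrist pellet_1_mid [297.  165.1] 0.39 [0.6074 0.0471 0.016 ]
wrist gauge_handle [217.7 333.7] 0.65 [ 0.5224 -0.1242  0.072 ]
wrist gauge_handle [367.6 329.9] 0.41 [ 0.6825 -0.1188  0.072 ]
wrist gauge_pivot [365.6 329.8] 0.58 [ 0.6869 -0.1425  0.036 ]
[0.5109 0.163  0.014 ]
[0.7286 0.1397 0.014 ]
[ 0.7088 -0.08    0.014 ]
[ 0.4891 -0.0599  0.014 ]
```

View pics/w_heap.png

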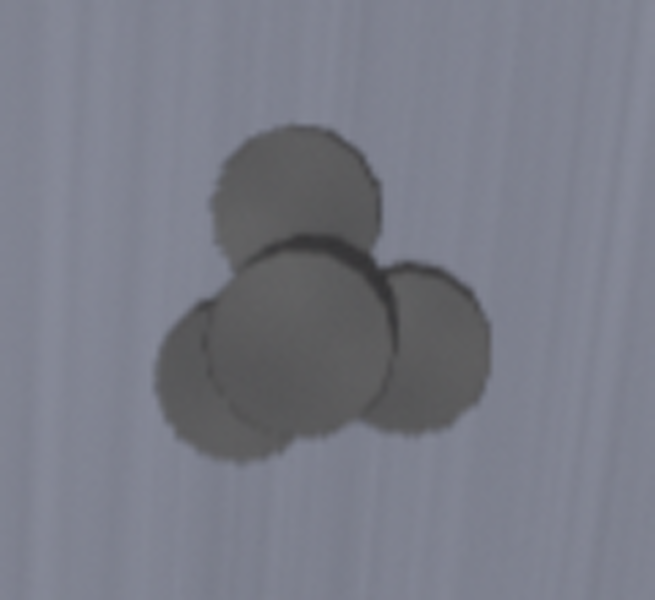

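View pics/sc_heap.png

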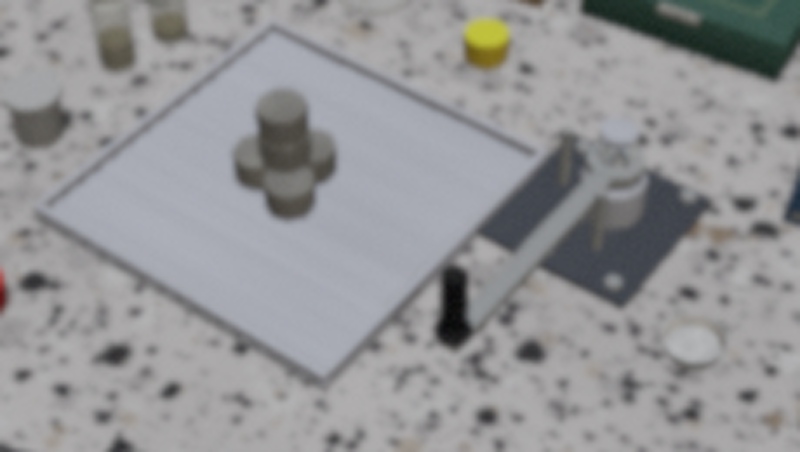

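View pics/s_heap.png

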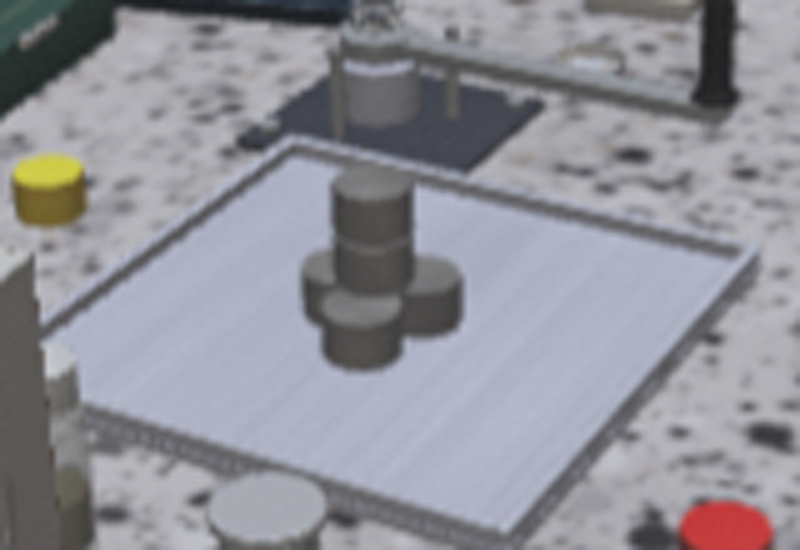

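```bash
python3 - <<'E'
from h import *
c=bot.calibration("wrist"); s=5.4545
for nm,p,z in [("top",(300,338),.071),("U",(296,208),.027),("R",(406,348),.027),("L",(240,378),.027)]:
    print(nm,w(c,(240+p[0]/s,110+p[1]/s),z).round(4))
# check radius
print(w(c,(240+206/s,110+338/s),.071)-w(c,(240+393/s,110+338/s),.071))
print(w(c,(240+212/s,110+208/s),.027)-w(c,(240+381/s,110+208/s),.027))
E
```

```text
top [0.6083 0.0462 0.071 ]
U [0.6054 0.0652 0.027 ]
R [0.6259 0.0392 0.027 ]
L [0.5941 0.0335 0.027 ]
[-3.10879588e-02  3.09726145e-05  0.00000000e+00]
[-3.15355243e-02  5.11338846e-05  0.00000000e+00]
```

>>> carry_out([
  {"dx":-1.6,"dz":4.6,"gripper":0},
  {"dy":4.5,"gripper":0},
  {"dy":4.5,"gripper":0},
  {"dy":4,"gripper":0},
  {"gripper":0},
])

```text
$.deltas[0]: bad value
```

>>> carry_out([
  {"dx":-1.6,"dy":0,"dz":4.6,"ax":0,"ay":0,"az":0,"gripper":0},
  {"dx":0,"dy":4.5,"dz":0,"ax":0,"ay":0,"az":0,"gripper":0},
  {"dx":0,"dy":4.5,"dz":0,"ax":0,"ay":0,"az":0,"gripper":0},
  {"dx":0,"dy":4,"dz":0,"ax":0,"ay":0,"az":0,"gripper":0},
  {"dx":0,"dy":0,"dz":0,"ax":0,"ay":0,"az":0,"gripper":0},
])

```text
time: 1.4
tool_pos: [0.6109, 0.0479, 0.1732]
orientation: [-0.707, -0.002, -0.003, 0.708]
wrist_force: [-1.7, -0.3, 0.3]
grip_width: 0.0853
```

>>> carry_out([
  {"dx":-0.3,"dy":2.5,"dz":-0.2,"ax":0,"ay":0,"az":0,"gripper":0},
  {"dx":0,"dy":2,"dz":0,"ax":0,"ay":0,"az":0,"gripper":0},
  {"dx":0,"dy":0,"dz":0,"ax":0,"ay":0,"az":0,"gripper":0},
  {"dx":0,"dy":0,"dz":0,"ax":0,"ay":0,"az":0,"gripper":0.3},
  {"dx":0,"dy":0,"dz":0,"ax":0,"ay":0,"az":0,"gripper":0.3},
])

```text
time: 1.9
tool_pos: [0.6124, 0.0461, 0.1352]
orientation: [-0.706, -0.005, -0.006, 0.708]
wrist_force: [-0.7, -0.1, -0.2]
grip_width: 0.0603
```

```bash
python3 - <<'E'
from h import *
o=bot.observe();print(o['tool_pos'],o['grip_width'],bot.finger_overhang)
im=bot.get_image("wrist");cv2.imwrite('pics/w1.png',im[:,:,::-1])
im=bot.get_image("side");crop(im,220,80,420,330,'s1.png')
E
```

```text
[0.61235103 0.04613815 0.13520511] 0.060317990450660344 0.0726
```

View pics/w1.png

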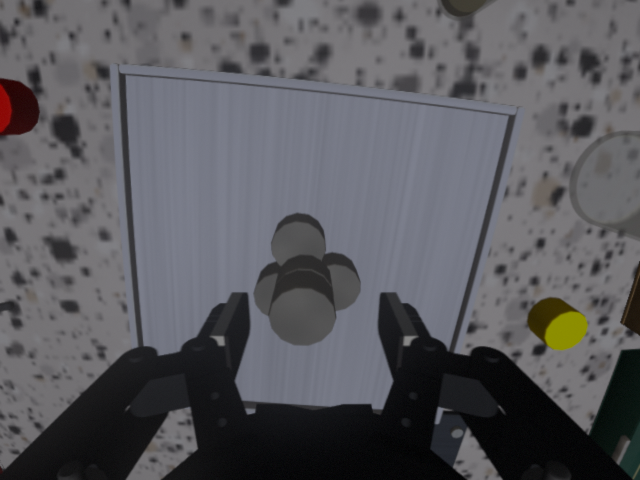

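View pics/s1.png

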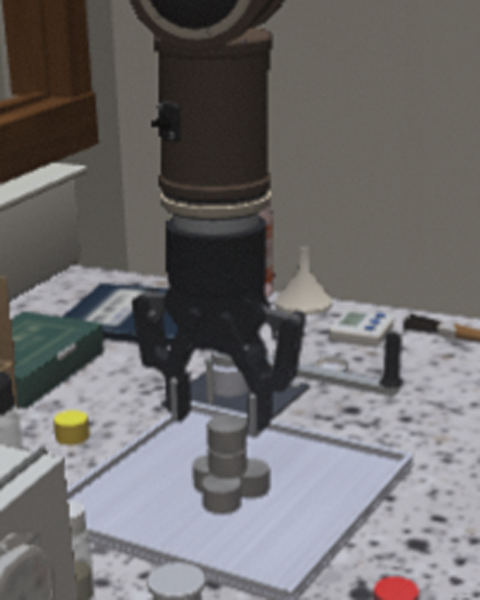

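```bash
cat >> h.py <<'E'
R0=Ro.from_quat([-.70710678,0,0,.70710678])
def go(x,y,z,yaw=0):
    o=bot.observe(); R=Ro.from_quat(o['orientation'])
    d=R.inv().apply(np.array([x,y,z])-o['tool_pos'])*100
    T=Ro.from_euler('z',yaw,degrees=True)*R0
    a=(R.inv()*T).as_rotvec(degrees=True)
    print('d cm',d.round(2),'a deg',a.round(2),'pos',o['tool_pos'].round(4),'w',round(o['grip_width'],4),'F',o['wrist_force'].round(1),'t',round(o['time'],2))
E
python3 - <<'E'
from h import *
go(.6083,.0462,.122)
E
```

```text
d cm [-0.44  1.32 -0.  ] a deg [-0.14 -0.08  0.91] pos [0.6125 0.0462 0.1353] w 0.0596 F [-0.2 -0.4 -0.2] t 2.0
```

>>> carry_out([
  {"dx":-0.5,"dy":0.8,"dz":0,"ax":0,"ay":0,"az":0.9,"gripper":0.3},
  {"dx":0,"dy":0.5,"dz":0,"ax":0,"ay":0,"az":0,"gripper":0.3},
  {"dx":0,"dy":0,"dz":0,"ax":0,"ay":0,"az":0,"gripper":0.3},
  {"dx":0,"dy":0,"dz":0,"ax":0,"ay":0,"az":0,"gripper":0.3},
  {"dx":0,"dy":0,"dz":0,"ax":0,"ay":0,"az":0,"gripper":0.3},
])

```text
time: 2.5
tool_pos: [0.6078, 0.0463, 0.1228]
orientation: [-0.706, 0.0, -0.001, 0.708]
wrist_force: [-0.0, -0.4, 0.1]
grip_width: 0.0597
```

```bash
python3 - <<'E'
from h import *
go(.6083,.0462,.122)
E
```

```text
d cm [ 0.05  0.08 -0.01] a deg [-0.16 -0.08  0.05] pos [0.6078 0.0463 0.1228] w 0.0597 F [-0.  -0.4  0.1] t 2.5
```

>>> carry_out([
  {"dx":0,"dy":0,"dz":0,"ax":0,"ay":0,"az":0,"gripper":1},
  {"dx":0,"dy":0,"dz":0,"ax":0,"ay":0,"az":0,"gripper":1},
  {"dx":0,"dy":0,"dz":0,"ax":0,"ay":0,"az":0,"gripper":1},
  {"dx":0,"dy":-1,"dz":0,"ax":0,"ay":0,"az":0,"gripper":1},
  {"dx":0,"dy":-1,"dz":0,"ax":0,"ay":0,"az":0,"gripper":1},
])

```text
time: 3.0
tool_pos: [0.6072, 0.0462, 0.143]
orientation: [-0.706, 0.001, -0.0, 0.708]
wrist_force: [0.0, 0.3, 0.2]
grip_width: 0.0303
```

```bash
python3 - <<'E'
from h import *
go(.6751,.0944,.15)
im=bot.get_image("side");crop(im,220,80,420,330,'s2.png')
im=bot.get_image("wrist");cv2.imwrite('pics/w2.png',im[:,:,::-1])
E
```

```text
d cm [ 6.78 -0.7   4.83] a deg [-0.14 -0.08 -0.08] pos [0.6072 0.0462 0.143 ] w 0.0303 F [0.  0.3 0.2] t 3.0
```

View pics/s2.png

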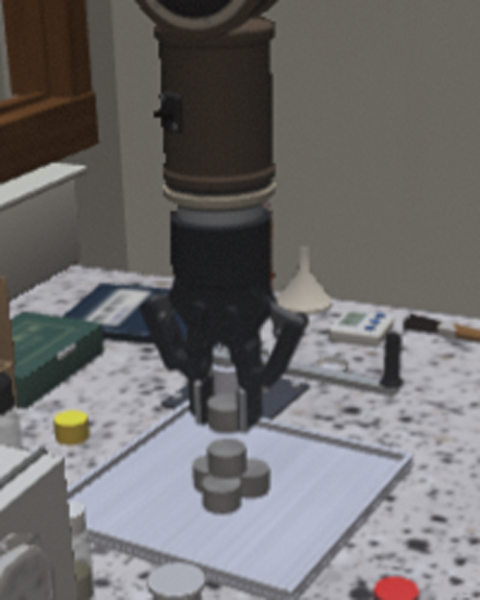

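View pics/w2.png

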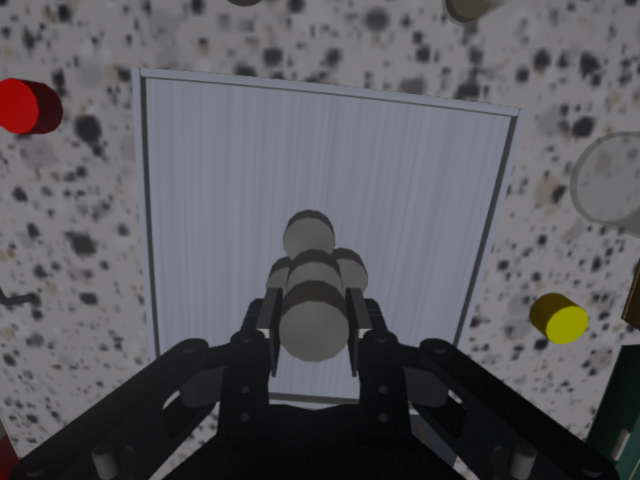

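>>> carry_out([
  {"dx":3.4,"dy":0,"dz":2.4,"ax":0,"ay":0,"az":0,"gripper":1},
  {"dx":3.4,"dy":0,"dz":2.4,"ax":0,"ay":0,"az":0,"gripper":1},
  {"dx":0,"dy":1,"dz":0,"ax":0,"ay":0,"az":0,"gripper":1},
  {"dx":0,"dy":2,"dz":0,"ax":0,"ay":0,"az":0,"gripper":1},
  {"dx":0,"dy":0,"dz":0,"ax":0,"ay":0,"az":0,"gripper":1},
])

```text
time: 3.6
tool_pos: [0.6777, 0.0949, 0.1149]
orientation: [-0.706, -0.0, -0.002, 0.708]
wrist_force: [-0.2, -0.3, -0.9]
grip_width: 0.0298
```

```bash
python3 - <<'E'
from h import *
go(.6751,.0944,.08)
E
```

```text
d cm [-0.27  3.49 -0.06] a deg [-0.16 -0.16  0.16] pos [0.6777 0.0949 0.1149] w 0.0298 F [-0.2 -0.3 -0.9] t 3.6
```

>>> carry_out([
  {"dx":-0.3,"dy":1.5,"dz":0,"ax":-0.2,"ay":-0.2,"az":0.2,"gripper":1},
  {"dx":0,"dy":1.3,"dz":0,"ax":0,"ay":0,"az":0,"gripper":1},
  {"dx":0,"dy":0.4,"dz":0,"ax":0,"ay":0,"az":0,"gripper":1},
  {"dx":0,"dy":0,"dz":0,"ax":0,"ay":0,"az":0,"gripper":1},
  {"dx":0,"dy":0,"dz":0,"ax":0,"ay":0,"az":0,"gripper":1},
])

```text
time: 4.1
tool_pos: [0.6737, 0.0932, 0.0814]
orientation: [0.708, -0.001, -0.0, -0.706]
wrist_force: [0.6, 0.1, -0.2]
grip_width: 0.0305
```

```bash
python3 - <<'E'
from h import *
go(.6751,.0944,.08)
E
```

```text
d cm [0.14 0.14 0.12] a deg [ 0.11 -0.02 -0.08] pos [0.6737 0.0932 0.0814] w 0.0305 F [ 0.6  0.1 -0.2] t 4.1
```

>>> carry_out([
  {"dx":0,"dy":0.2,"dz":0,"ax":0,"ay":0,"az":0,"gripper":1},
  {"dx":0,"dy":0,"dz":0,"ax":0,"ay":0,"az":0,"gripper":0.5},
  {"dx":0,"dy":0,"dz":0,"ax":0,"ay":0,"az":0,"gripper":0.5},
  {"dx":0,"dy":-2,"dz":0,"ax":0,"ay":0,"az":0,"gripper":0.5},
  {"dx":0,"dy":-4,"dz":0,"ax":0,"ay":0,"az":0,"gripper":0.5},
])

```text
time: 4.6
tool_pos: [0.6715, 0.0927, 0.1365]
orientation: [0.708, -0.003, -0.003, -0.706]
wrist_force: [0.6, -1.0, 0.1]
grip_width: 0.0429
```

```bash
python3 - <<'E'
from h import *
go(.6083,.0462,.13)
im=bot.get_image("side");crop(im,220,80,420,330,'s3.png')
im=bot.get_image("wrist");cv2.imwrite('pics/w3.png',im[:,:,::-1])
E
```

```text
d cm [-6.31  0.72 -4.65] a deg [ 0.19 -0.03 -0.5 ] pos [0.6715 0.0927 0.1365] w 0.0429 F [ 0.6 -1.   0.1] t 4.6
```

View pics/w3.png

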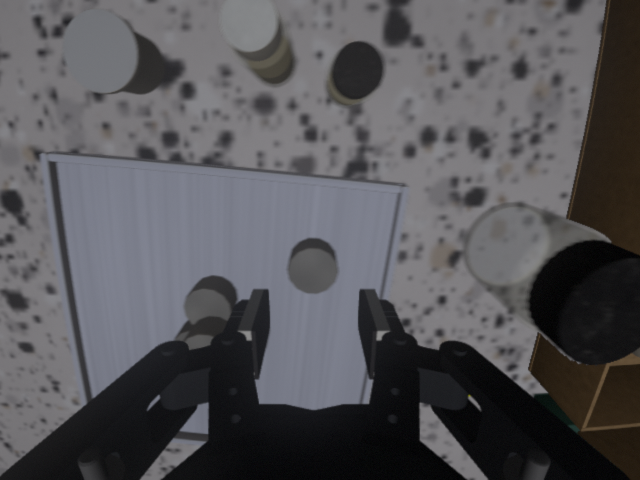

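>>> carry_out([
  {"dx":-3.2,"dy":0,"dz":-2.3,"ax":0,"ay":0,"az":-0.5,"gripper":0.2},
  {"dx":-3.1,"dy":0,"dz":-2.3,"ax":0,"ay":0,"az":0,"gripper":0.2},
  {"dx":0,"dy":0,"dz":0,"ax":0,"ay":0,"az":0,"gripper":0.2},
  {"dx":0,"dy":0,"dz":0,"ax":0,"ay":0,"az":0,"gripper":0.2},
  {"dx":0,"dy":0,"dz":0,"ax":0,"ay":0,"az":0,"gripper":0.2},
])

```text
time: 5.2
tool_pos: [0.6127, 0.0472, 0.1457]
orientation: [-0.707, -0.007, -0.007, 0.707]
wrist_force: [0.9, 0.2, 0.3]
grip_width: 0.0679
```

```bash
python3 - <<'E'
from h import *
im=bot.get_image("wrist");cv2.imwrite('pics/w4.png',im[:,:,::-1])
go(.6083,.0462,.102)
c=bot.calibration("wrist")
for x,y,z in [(.6083,.0462,.049),(.6054,.0652,.027),(.6259,.0392,.027),(.5941,.0335,.027)]: print(proj(c,(x,y,z)))
E
```

```text
d cm [-0.56  4.36 -0.15] a deg [-0.06  0.03  1.17] pos [0.613  0.0476 0.1457] w 0.0683 F [ 0.5  0.5 -0.1] t 5.25
[[300.96954764 287.26916303]]
[[296.42151407 242.44898961]]
[[329.70833421 281.46787524]]
[[279.35238697 290.01617164]]
```

View pics/w4.png

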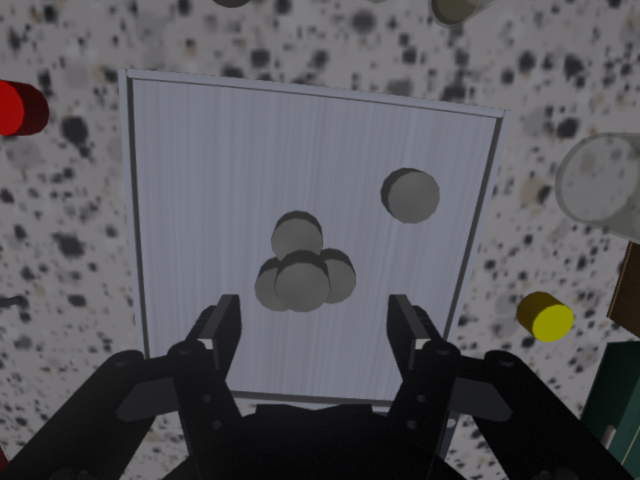

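>>> carry_out([
  {"dx":-0.5,"dy":2,"dz":-0.1,"ax":0,"ay":0,"az":1.2,"gripper":0.2},
  {"dx":0,"dy":1.6,"dz":0,"ax":0,"ay":0,"az":0,"gripper":0.2},
  {"dx":0,"dy":0.5,"dz":0,"ax":0,"ay":0,"az":0,"gripper":0.2},
  {"dx":0,"dy":0,"dz":0,"ax":0,"ay":0,"az":0,"gripper":0.2},
  {"dx":0,"dy":0,"dz":0,"ax":0,"ay":0,"az":0,"gripper":0.2},
])

```text
time: 5.75
tool_pos: [0.6096, 0.0495, 0.1004]
orientation: [-0.706, -0.0, 0.002, 0.708]
wrist_force: [-0.9, 0.6, -0.1]
grip_width: 0.0683
```

```bash
python3 - <<'E'
from h import *
go(.6083,.0462,.101)
E
```

```text
d cm [-0.13 -0.06 -0.33] a deg [-0.12  0.22 -0.19] pos [0.6096 0.0495 0.1004] w 0.0683 F [-0.9  0.6 -0.1] t 5.75
```

>>> carry_out([
  {"dx":-0.1,"dy":-0.1,"dz":-0.3,"ax":0,"ay":0,"az":0,"gripper":0.3},
  {"dx":0,"dy":0,"dz":0,"ax":0,"ay":0,"az":0,"gripper":1},
  {"dx":0,"dy":0,"dz":0,"ax":0,"ay":0,"az":0,"gripper":1},
  {"dx":0,"dy":0,"dz":0,"ax":0,"ay":0,"az":0,"gripper":1},
  {"dx":0,"dy":-1.5,"dz":0,"ax":0,"ay":0,"az":0,"gripper":1},
])

```text
time: 6.25
tool_pos: [0.6084, 0.0462, 0.117]
orientation: [-0.706, 0.0, 0.003, 0.708]
wrist_force: [0.5, -0.3, 0.3]
grip_width: 0.0301
```

```bash
python3 - <<'E'
from h import *
go(.5557,.1064,.115)
E
```

```text
d cm [-5.24  0.24  6.04] a deg [-0.12  0.23 -0.24] pos [0.6084 0.0462 0.117 ] w 0.0301 F [ 0.5 -0.3  0.3] t 6.25
```

>>> carry_out([
  {"dx":-2.6,"dy":0,"dz":3,"ax":0,"ay":0,"az":0,"gripper":1},
  {"dx":-2.6,"dy":0,"dz":3,"ax":0,"ay":0,"az":0,"gripper":1},
  {"dx":0,"dy":0,"dz":0,"ax":0,"ay":0,"az":0,"gripper":1},
  {"dx":0,"dy":1,"dz":0,"ax":0,"ay":0,"az":0,"gripper":1},
  {"dx":0,"dy":0,"dz":0,"ax":0,"ay":0,"az":0,"gripper":1},
])

```text
time: 6.75
tool_pos: [0.5584, 0.107, 0.1138]
orientation: [-0.706, -0.003, -0.001, 0.708]
wrist_force: [-0.6, -0.2, -0.5]
grip_width: 0.03
```

```bash
python3 - <<'E'
from h import *
go(.5557,.1064,.08)
E
```

```text
d cm [-0.29  3.37 -0.07] a deg [-0.18  0.09  0.33] pos [0.5584 0.107  0.1138] w 0.03 F [-0.6 -0.2 -0.5] t 6.75
```

>>> carry_out([
  {"dx":-0.3,"dy":1.5,"dz":-0.1,"ax":0,"ay":0,"az":0.3,"gripper":1},
  {"dx":0,"dy":1.2,"dz":0,"ax":0,"ay":0,"az":0,"gripper":1},
  {"dx":0,"dy":0.4,"dz":0,"ax":0,"ay":0,"az":0,"gripper":1},
  {"dx":0,"dy":0,"dz":0,"ax":0,"ay":0,"az":0,"gripper":1},
  {"dx":0,"dy":0,"dz":0,"ax":0,"ay":0,"az":0,"gripper":1},
])

```text
time: 7.25
tool_pos: [0.5572, 0.1036, 0.0807]
orientation: [-0.706, 0.001, -0.001, 0.708]
wrist_force: [-3.7, 1.0, 10.4]
grip_width: 0.0299
```

```bash
python3 - <<'E'
from h import *
go(.5557,.1064,.08)
E
```

```text
d cm [-0.15  0.07  0.28] a deg [-0.17 -0.16  0.01] pos [0.5572 0.1036 0.0807] w 0.0299 F [-3.7  1.  10.4] t 7.25
```

>>> carry_out([
  {"dx":0,"dy":-0.1,"dz":0,"ax":0,"ay":0,"az":0,"gripper":0.5},
  {"dx":0,"dy":0,"dz":0,"ax":0,"ay":0,"az":0,"gripper":0.5},
  {"dx":0,"dy":0,"dz":0,"ax":0,"ay":0,"az":0,"gripper":0.5},
  {"dx":0,"dy":-2,"dz":0,"ax":0,"ay":0,"az":0,"gripper":0.5},
  {"dx":0,"dy":-3,"dz":0,"ax":0,"ay":0,"az":0,"gripper":0.5},
])

```text
time: 7.75
tool_pos: [0.5551, 0.1015, 0.1272]
orientation: [-0.707, 0.005, 0.002, 0.707]
wrist_force: [-0.6, -0.6, 0.2]
grip_width: 0.0427
```

```bash
python3 - <<'E'
from h import *
go(.6054,.068,.12)
E
```

```text
d cm [ 5.06  0.68 -3.32] a deg [-0.   -0.27 -0.53] pos [0.5551 0.1015 0.1272] w 0.0427 F [-0.6 -0.6  0.2] t 7.75
```

>>> carry_out([
  {"dx":2.5,"dy":0,"dz":-1.7,"ax":0,"ay":-0.3,"az":-0.5,"gripper":0.35},
  {"dx":2.5,"dy":0,"dz":-1.6,"ax":0,"ay":0,"az":0,"gripper":0.35},
  {"dx":0,"dy":0,"dz":0,"ax":0,"ay":0,"az":0,"gripper":0.35},
  {"dx":0,"dy":0,"dz":0,"ax":0,"ay":0,"az":0,"gripper":0.35},
  {"dx":0,"dy":0,"dz":0,"ax":0,"ay":0,"az":0,"gripper":0.35},
])

```text
time: 8.25
tool_pos: [0.6075, 0.0679, 0.1302]
orientation: [-0.707, -0.002, -0.001, 0.707]
wrist_force: [0.1, 0.2, -0.1]
grip_width: 0.0554
```

```bash
python3 - <<'E'
from h import *
im=bot.get_image("wrist");cv2.imwrite('pics/w5.png',im[:,:,::-1])
go(.6054,.068,.082)
c=bot.calibration("wrist")
for x,y,z in [(.6054,.0652,.027),(.6259,.0392,.027),(.5941,.0335,.027)]: print(proj(c,(x,y,z)))
E
```

```text
d cm [-0.2   4.8  -0.02] a deg [-0.07  0.1   0.21] pos [0.6072 0.0682 0.13  ] w 0.0555 F [-0.6  0.1 -0.2] t 8.3
[[309.26129946 284.83862386]]
[[343.29438741 323.7978899 ]]
[[290.85177594 331.86840835]]
```

View pics/w5.png

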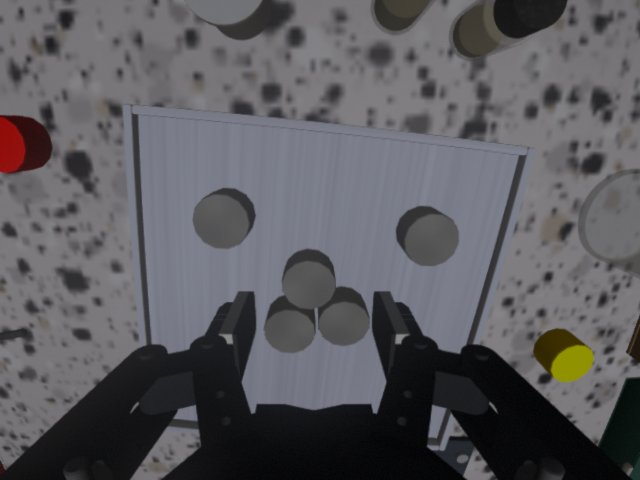

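>>> carry_out([
  {"dx":-0.2,"dy":2,"dz":0.3,"ax":0,"ay":0,"az":0.2,"gripper":0.35},
  {"dx":0,"dy":1.5,"dz":0,"ax":0,"ay":0,"az":0,"gripper":0.35},
  {"dx":0,"dy":0.7,"dz":0,"ax":0,"ay":0,"az":0,"gripper":0.35},
  {"dx":0,"dy":0,"dz":0,"ax":0,"ay":0,"az":0,"gripper":0.35},
  {"dx":0,"dy":0,"dz":0,"ax":0,"ay":0,"az":0,"gripper":0.35},
])

```text
time: 8.8
tool_pos: [0.6033, 0.0735, 0.0861]
orientation: [-0.706, -0.001, 0.002, 0.708]
wrist_force: [-0.6, -1.1, 0.1]
grip_width: 0.0555
```

```bash
python3 - <<'E'
from h import *
go(.6054,.071,.081)
E
```

```text
d cm [ 0.21  0.51 -0.25] a deg [-0.1   0.29 -0.1 ] pos [0.6033 0.0735 0.0861] w 0.0555 F [-0.6 -1.1  0.1] t 8.8
```

>>> carry_out([
  {"dx":0.2,"dy":0.4,"dz":-0.2,"ax":0,"ay":0.3,"az":0,"gripper":0.35},
  {"dx":0,"dy":0,"dz":0,"ax":0,"ay":0,"az":0,"gripper":1},
  {"dx":0,"dy":0,"dz":0,"ax":0,"ay":0,"az":0,"gripper":1},
  {"dx":0,"dy":0,"dz":0,"ax":0,"ay":0,"az":0,"gripper":1},
  {"dx":0,"dy":0,"dz":0,"ax":0,"ay":0,"az":0,"gripper":1},
])

```text
time: 9.3
tool_pos: [0.6067, 0.0713, 0.084]
orientation: [-0.706, -0.0, -0.001, 0.708]
wrist_force: [0.1, 0.3, -1.2]
grip_width: 0.0293
```

>>> carry_out([
  {"dx":0,"dy":-2,"dz":0,"ax":0,"ay":0,"az":0,"gripper":1},
  {"dx":0,"dy":-2.5,"dz":0,"ax":0,"ay":0,"az":0,"gripper":1},
  {"dx":0,"dy":0,"dz":0,"ax":0,"ay":0,"az":0,"gripper":1},
  {"dx":0,"dy":0,"dz":0,"ax":0,"ay":0,"az":0,"gripper":1},
  {"dx":0,"dy":0,"dz":0,"ax":0,"ay":0,"az":0,"gripper":1},
])

```text
time: 9.8
tool_pos: [0.606, 0.0709, 0.1294]
orientation: [-0.706, 0.0, -0.0, 0.708]
wrist_force: [0.5, 0.3, -0.0]
grip_width: 0.0295
```

```bash
python3 - <<'E'
from h import *
im=bot.get_image("wrist");cv2.imwrite('pics/w6.png',im[:,:,::-1])
go(.6631,-.022,.13)
E
```

```text
d cm [ 5.75 -0.12 -9.28] a deg [-0.1  -0.07 -0.05] pos [0.6057 0.0709 0.129 ] w 0.0295 F [ 0.   0.7 -0.7] t 9.85
```

View pics/w6.png

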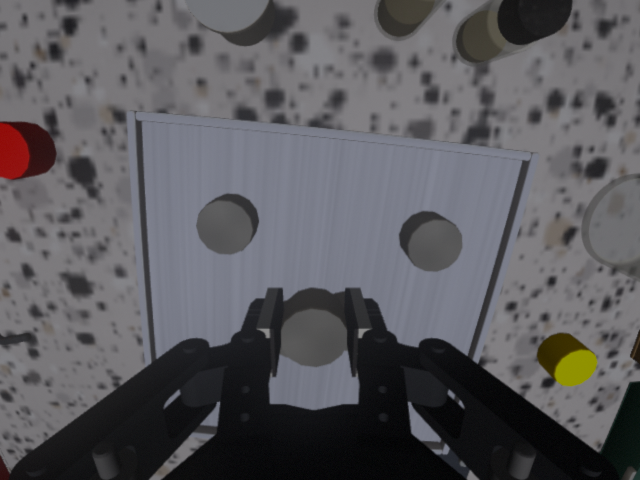

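>>> carry_out([
  {"dx":1.9,"dy":0,"dz":-3,"ax":0,"ay":0,"az":0,"gripper":1},
  {"dx":1.9,"dy":0,"dz":-3,"ax":0,"ay":0,"az":0,"gripper":1},
  {"dx":1.9,"dy":0,"dz":-3,"ax":0,"ay":0,"az":0,"gripper":1},
  {"dx":0,"dy":0,"dz":0,"ax":0,"ay":0,"az":0,"gripper":1},
  {"dx":0,"dy":0,"dz":0,"ax":0,"ay":0,"az":0,"gripper":1},
])

```text
time: 10.35
tool_pos: [0.6623, -0.0204, 0.1237]
orientation: [-0.706, 0.002, 0.004, 0.708]
wrist_force: [-0.8, 0.1, -0.9]
grip_width: 0.0298
```

```bash
python3 - <<'E'
from h import *
go(.6631,-.020,.085)
E
```

```text
d cm [0.11 3.87 0.03] a deg [-0.13  0.14 -0.45] pos [ 0.6623 -0.0204  0.1237] w 0.0298 F [-0.8  0.1 -0.9] t 10.35
```

>>> carry_out([
  {"dx":0.1,"dy":1.7,"dz":0,"ax":0,"ay":0,"az":-0.4,"gripper":1},
  {"dx":0,"dy":1.3,"dz":0,"ax":0,"ay":0,"az":0,"gripper":1},
  {"dx":0,"dy":0.4,"dz":0,"ax":0,"ay":0,"az":0,"gripper":1},
  {"dx":0,"dy":0,"dz":0,"ax":0,"ay":0,"az":0,"gripper":1},
  {"dx":0,"dy":0,"dz":0,"ax":0,"ay":0,"az":0,"gripper":1},
])

```text
time: 10.85
tool_pos: [0.6612, -0.0177, 0.0865]
orientation: [-0.706, -0.0, 0.003, 0.708]
wrist_force: [-0.4, 0.5, 0.2]
grip_width: 0.0298
```

```bash
python3 - <<'E'
from h import *
go(.6631,-.020,.085)
E
```

```text
d cm [ 0.19  0.15 -0.23] a deg [-0.18  0.29 -0.28] pos [ 0.6612 -0.0177  0.0865] w 0.0298 F [-0.4  0.5  0.2] t 10.85
```

>>> carry_out([
  {"dx":0.2,"dy":0.2,"dz":-0.3,"ax":0,"ay":0,"az":-0.2,"gripper":1},
  {"dx":0,"dy":0,"dz":0,"ax":0,"ay":0,"az":0,"gripper":1},
  {"dx":0,"dy":0,"dz":0,"ax":0,"ay":0,"az":0,"gripper":0.5},
  {"dx":0,"dy":0,"dz":0,"ax":0,"ay":0,"az":0,"gripper":0.5},
  {"dx":0,"dy":-2,"dz":0,"ax":0,"ay":0,"az":0,"gripper":0.5},
])

```text
time: 11.35
tool_pos: [0.6627, -0.0205, 0.1041]
orientation: [-0.706, -0.001, 0.003, 0.708]
wrist_force: [-0.4, -0.5, 0.9]
grip_width: 0.0427
```

>>> carry_out([
  {"dx":0,"dy":-4,"dz":0,"ax":0,"ay":0,"az":0,"gripper":0.4},
  {"dx":-3,"dy":0,"dz":2,"ax":0,"ay":0,"az":0,"gripper":0.4},
  {"dx":-3,"dy":0,"dz":2,"ax":0,"ay":0,"az":0,"gripper":0.4},
  {"dx":0,"dy":0,"dz":0,"ax":0,"ay":8.5,"az":0,"gripper":0.4},
  {"dx":0,"dy":0,"dz":0,"ax":0,"ay":8.5,"az":0,"gripper":0.4},
])

```text
time: 11.85
tool_pos: [0.6029, 0.0194, 0.1502]
orientation: [-0.697, 0.104, -0.107, 0.701]
wrist_force: [0.4, -0.3, -0.5]
grip_width: 0.0513
```

>>> carry_out([
  {"dx":0,"dy":0,"dz":0,"ax":0,"ay":8.5,"az":0,"gripper":0.4},
  {"dx":0,"dy":0,"dz":0,"ax":0,"ay":8.5,"az":0,"gripper":0.4},
  {"dx":0,"dy":0,"dz":0,"ax":0,"ay":8.5,"az":0,"gripper":0.4},
  {"dx":0,"dy":0,"dz":0,"ax":0,"ay":8.5,"az":0,"gripper":0.4},
  {"dx":0,"dy":0,"dz":0,"ax":0,"ay":8.5,"az":0,"gripper":0.4},
])

```text
time: 12.35
tool_pos: [0.6032, 0.0204, 0.1528]
orientation: [-0.608, 0.353, -0.356, 0.615]
wrist_force: [0.7, -0.1, -0.3]
grip_width: 0.051
```

```bash
python3 - <<'E'
from h import *
im=bot.get_image("wrist");cv2.imwrite('pics/w7.png',im[:,:,::-1])
go(.591,.036,.12,-80)
E
```

```text
d cm [-1.94  3.28 -0.35] a deg [-0.61 19.3  -0.16] pos [0.6033 0.0206 0.1528] w 0.0511 F [ 0.   0.4 -0.4] t 12.4
```

View pics/w7.png

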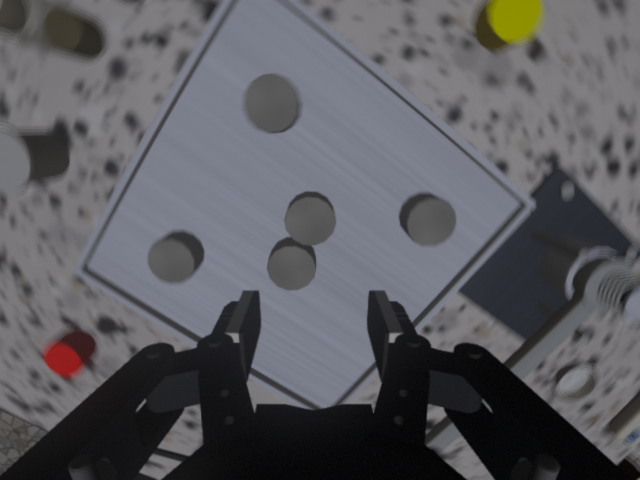

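>>> carry_out([
  {"dx":-1,"dy":0,"dz":0,"ax":0,"ay":8.5,"az":0,"gripper":0.4},
  {"dx":-0.8,"dy":0,"dz":0,"ax":0,"ay":8.5,"az":0,"gripper":0.4},
  {"dx":0,"dy":0,"dz":0,"ax":0,"ay":0,"az":0,"gripper":0.4},
  {"dx":0,"dy":0,"dz":0,"ax":0,"ay":0,"az":0,"gripper":0.4},
  {"dx":0,"dy":0,"dz":0,"ax":0,"ay":0,"az":0,"gripper":0.4},
])

```text
time: 12.9
tool_pos: [0.5958, 0.0368, 0.154]
orientation: [-0.551, 0.436, -0.439, 0.559]
wrist_force: [0.1, 0.3, 0.5]
grip_width: 0.0514
```

```bash
python3 - <<'E'
from h import *
im=bot.get_image("wrist");cv2.imwrite('pics/w8.png',im[:,:,::-1])
c=bot.calibration("wrist")
hsv=im.astype(int); 
g=im.mean(2); sat=im.max(2).astype(int)-im.min(2)
m=((sat<10)&(g>70)&(g<125)).astype(np.uint8); 
n,l,s,ce=cv2.connectedComponentsWithStats(m)
for i in range(1,n):
    if s[i,4]>800: print(s[i],ce[i].round(1),w(c,ce[i],.027).round(4))
go(.591,.036,.082,-80)
E
```

```text
[    0     0   547   468 47950] [ 79.6 215.5] [0.5925 0.1909 0.027 ]
[238   0  81  38 846] [278.8  12.8] [0.7302 0.0899 0.027 ]
[  303     0   337   129 21113] [517.1  43.1] [ 0.7484 -0.0399  0.027 ]
[ 228   90   55   58 2427] [255.5 118.3] [0.6745 0.0915 0.027 ]
[ 421  158   50   53 2020] [445.6 184. ] [ 0.6646 -0.0267  0.027 ]
[  525   173   115   306 15479] [600.6 353.3] [ 0.5753 -0.188   0.027 ]
[ 301  194   51   50 1928] [325.9 218.5] [0.6269 0.0383 0.027 ]
[ 437  245  142  131 6341] [515.5 303.6] [ 0.5995 -0.103   0.027 ]
[ 297  247   49   44 1660] [321.5 268.7] [0.5938 0.0329 0.027 ]
[ 186  272   45   44 1446] [207.4 294. ] [0.5579 0.1026 0.027 ]
[ 247  368  130   45 2128] [295.1 393.4] [0.4911 0.0277 0.027 ]
[ 135  405   68   75 2304] [174.9 445.2] [0.413  0.1117 0.027 ]
[ 425  404   68   76 1813] [453.  447.1] [ 0.4652 -0.1102  0.027 ]
d cm [-0.03  7.19 -0.57] a deg [-0.68  3.49 -0.19] pos [0.5959 0.0366 0.154 ] w 0.0517 F [ 0.1 -0.4 -0.2] t 12.95
```

View pics/w8.png

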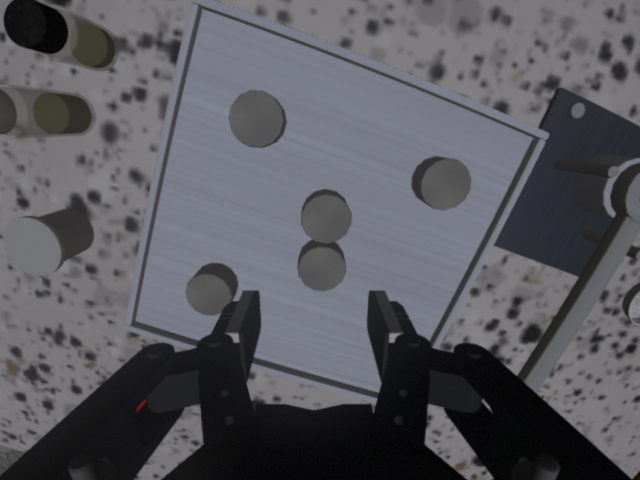

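>>> carry_out([
  {"dx":0.3,"dy":2.5,"dz":-0.6,"ax":-0.7,"ay":3.5,"az":0,"gripper":0.4},
  {"dx":0,"dy":2,"dz":0,"ax":0,"ay":0,"az":0,"gripper":0.4},
  {"dx":0,"dy":1,"dz":0,"ax":0,"ay":0,"az":0,"gripper":0.4},
  {"dx":0,"dy":0,"dz":0,"ax":0,"ay":0,"az":0,"gripper":0.4},
  {"dx":0,"dy":0,"dz":0,"ax":0,"ay":0,"az":0,"gripper":0.4},
])

```text
time: 13.45
tool_pos: [0.5926, 0.0303, 0.0988]
orientation: [-0.541, 0.454, -0.453, 0.544]
wrist_force: [0.2, 0.3, -0.3]
grip_width: 0.0514
```

```bash
python3 - <<'E'
from h import *
go(.591,.033,.081,-80)
E
```

```text
d cm [-0.29  1.78 -0.12] a deg [-0.14  0.28 -0.2 ] pos [0.5926 0.0303 0.0988] w 0.0514 F [ 0.2  0.3 -0.3] t 13.45
```

>>> carry_out([
  {"dx":-0.3,"dy":1,"dz":-0.1,"ax":0,"ay":0,"az":0,"gripper":0.4},
  {"dx":0,"dy":0.7,"dz":0,"ax":0,"ay":0,"az":0,"gripper":0.4},
  {"dx":0,"dy":0,"dz":0,"ax":0,"ay":0,"az":0,"gripper":1},
  {"dx":0,"dy":0,"dz":0,"ax":0,"ay":0,"az":0,"gripper":1},
  {"dx":0,"dy":0,"dz":0,"ax":0,"ay":0,"az":0,"gripper":1},
])

```text
time: 13.95
tool_pos: [0.5925, 0.0336, 0.083]
orientation: [-0.541, 0.452, -0.453, 0.546]
wrist_force: [-0.1, 0.3, 0.5]
grip_width: 0.0295
```

```bash
python3 - <<'E'
from h import *
go(.5437,-.013,.1,-80)
E
```

```text
d cm [ 3.7  -1.75 -5.62] a deg [-0.35  0.37 -0.21] pos [0.5925 0.0336 0.083 ] w 0.0295 F [-0.1  0.3  0.5] t 13.95
```

>>> carry_out([
  {"dx":0,"dy":-2,"dz":0,"ax":0,"ay":0,"az":0,"gripper":1},
  {"dx":1.8,"dy":-0.3,"dz":-2.8,"ax":0,"ay":0,"az":0,"gripper":1},
  {"dx":1.9,"dy":0,"dz":-2.8,"ax":0,"ay":0,"az":0,"gripper":1},
  {"dx":0,"dy":0,"dz":0,"ax":0,"ay":0,"az":0,"gripper":1},
  {"dx":0,"dy":0,"dz":0,"ax":0,"ay":0,"az":0,"gripper":1},
])

```text
time: 14.45
tool_pos: [0.5437, -0.0132, 0.1072]
orientation: [-0.54, 0.451, -0.453, 0.547]
wrist_force: [0.2, 1.5, 0.2]
grip_width: 0.0299
```

```bash
python3 - <<'E'
from h import *
go(.5437,-.013,.084,-80)
im=bot.get_image("wrist");cv2.imwrite('pics/w9.png',im[:,:,::-1])
E
```

```text
d cm [-0.01  2.32 -0.02] a deg [-0.52  0.5  -0.21] pos [ 0.5437 -0.0132  0.1072] w 0.0299 F [0.2 1.5 0.2] t 14.45
```

View pics/w9.png

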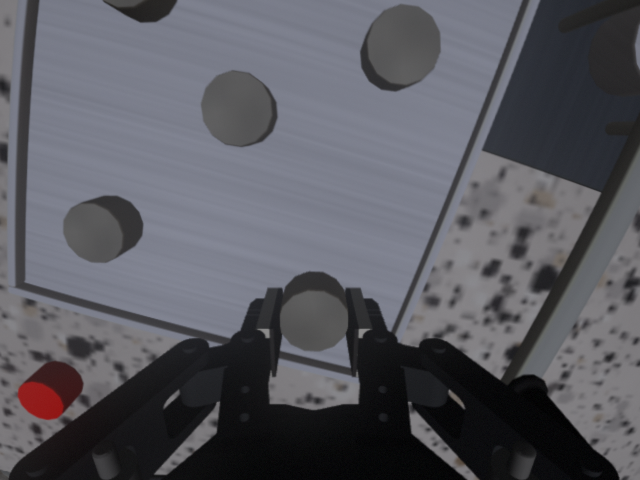

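>>> carry_out([
  {"dx":0,"dy":1.3,"dz":0,"ax":-0.5,"ay":0,"az":0,"gripper":1},
  {"dx":0,"dy":0.9,"dz":0,"ax":0,"ay":0,"az":0,"gripper":1},
  {"dx":0,"dy":0,"dz":0,"ax":0,"ay":0,"az":0,"gripper":1},
  {"dx":0,"dy":0,"dz":0,"ax":0,"ay":0,"az":0,"gripper":1},
  {"dx":0,"dy":0,"dz":0,"ax":0,"ay":0,"az":0,"gripper":1},
])

```text
time: 15.0
tool_pos: [0.5453, -0.0113, 0.0827]
orientation: [-0.544, 0.453, -0.45, 0.545]
wrist_force: [-2.5, -0.7, 8.2]
grip_width: 0.0294
```

```bash
python3 - <<'E'
from h import *
go(.5437,-.013,.084,-80)
E
```

```text
d cm [ 0.14 -0.13 -0.19] a deg [ 0.08  0.68 -0.21] pos [ 0.5453 -0.0113  0.0827] w 0.0294 F [-2.5 -0.7  8.2] t 15.0
```

>>> carry_out([
  {"dx":0,"dy":-0.1,"dz":0,"ax":0,"ay":0,"az":0,"gripper":0.5},
  {"dx":0,"dy":0,"dz":0,"ax":0,"ay":0,"az":0,"gripper":0.5},
  {"dx":0,"dy":-2,"dz":0,"ax":0,"ay":0,"az":0,"gripper":0.5},
  {"dx":0,"dy":-4.5,"dz":0,"ax":0,"ay":0,"az":0,"gripper":0.5},
  {"dx":0,"dy":-4.5,"dz":0,"ax":0,"ay":0,"az":0,"gripper":0.4},
])

```text
time: 15.5
tool_pos: [0.5428, -0.0107, 0.1904]
orientation: [0.548, -0.455, 0.447, -0.542]
wrist_force: [1.3, 0.9, -0.5]
grip_width: 0.0513
```

>>> carry_out([
  {"dx":0,"dy":-1,"dz":0,"ax":0,"ay":-8.5,"az":0,"gripper":0.4},
  {"dx":0,"dy":0,"dz":0,"ax":0,"ay":-8.5,"az":0,"gripper":0.4},
  {"dx":0,"dy":0,"dz":0,"ax":0,"ay":-8.5,"az":0,"gripper":0.4},
  {"dx":0,"dy":0,"dz":0,"ax":0,"ay":-8.5,"az":0,"gripper":0.4},
  {"dx":0,"dy":0,"dz":0,"ax":0,"ay":-8.5,"az":0,"gripper":0.4},
])

```text
time: 16.0
tool_pos: [0.5466, -0.0098, 0.2086]
orientation: [-0.672, 0.22, -0.218, 0.673]
wrist_force: [0.2, -0.0, -0.1]
grip_width: 0.0512
```

```bash
python3 - <<'E'
from h import *
print(bot.observe()['joints'].round(2))
go(.522,-.122,.2,-20)
obs=[]
for n in ["scene","side","wrist"]:
    im=bot.get_image(n); cv2.imwrite(f'pics/{n}10.png',im[:,:,::-1]); c=bot.calibration(n)
    for nm,z in (("gauge_handle",.072),("gauge_pivot",.036)):
        for r in bot.pinpoint(n,nm):
            px=(r['centre'][1]*640,r['centre'][0]*480); print(n,nm,np.round(px,1),round(r['confidence'],2),w(c,px,z).round(4))
for im,n in ((bot.get_image("scene"),"scene"),(bot.get_image("side"),"side")):
    crop(im,*((190,190,420,320) if n=="scene" else (240,210,420,330)),f'{n}10c.png')
E
```

```text
[-0.21  0.38  0.18  1.9  -0.09  0.87 -0.61]
d cm [  4.62   0.84 -10.52] a deg [ -0.09 -16.05  -0.14] pos [ 0.5466 -0.0098  0.2086] w 0.0512 F [ 0.2 -0.  -0.1] t 16.0
scene gauge_handle [318.7 277.7] 0.71 [ 0.5165 -0.1253  0.072 ]
scene gauge_pivot [366.4 240. ] 0.66 [ 0.6875 -0.1437  0.036 ]
scene gauge_pivot [271.1 213.1] 0.66 [0.6581 0.0774 0.036 ]
side gauge_handle [378.6 229.2] 0.64 [ 0.5291 -0.1181  0.072 ]
side gauge_handle [370.2 220.4] 0.53 [ 0.5615 -0.1584  0.072 ]
side gauge_pivot [313.3 226.9] 0.62 [ 0.7011 -0.1546  0.036 ]
wrist gauge_handle [377.5 387.1] 0.66 [ 0.5212 -0.1257  0.072 ]
wrist gauge_handle [314.9 234.6] 0.63 [0.5561 0.0038 0.072 ]
```

View pics/wrist10.png

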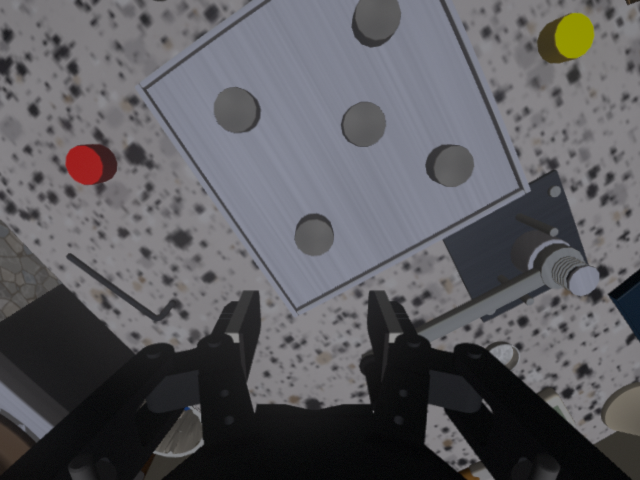

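View pics/side10c.png

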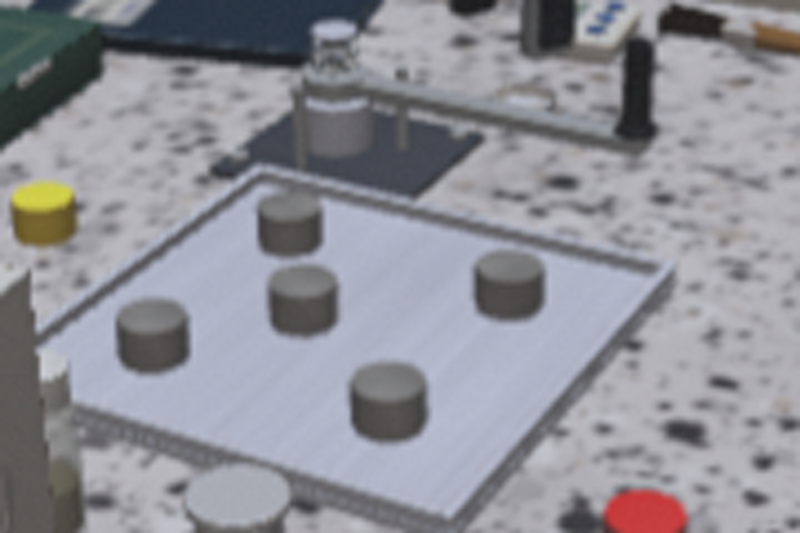

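View pics/scene10c.png

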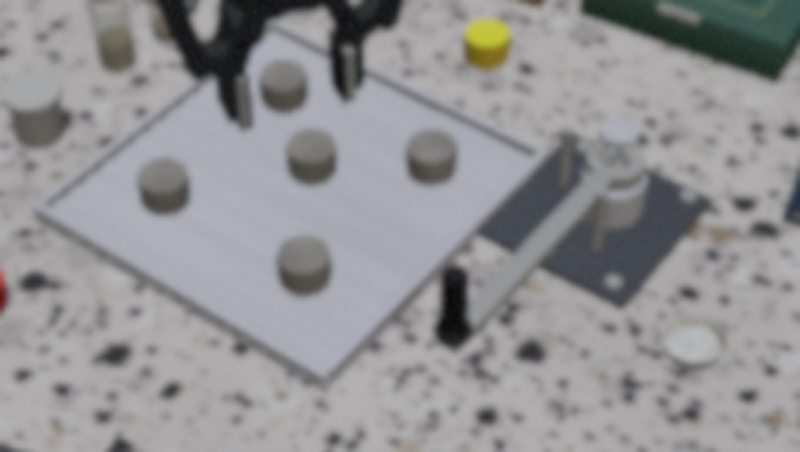

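```bash
python3 - <<'E'
from h import *
a=bot.calibration("scene");b=bot.calibration("side")
print(tri([(a,(320.2,277.5)),(b,(383.3,229.6))]))
# top of handle and foot
print(tri([(a,(190+455/3.478,190+270/3.478)),(b,(240+638/4.444,210+40/4.444))]), tri([(a,(190+453/3.478,190+340/3.478)),(b,(240+635/4.444,210+135/4.444))]))
E
```

```text
[ 0.5208685  -0.12608118  0.06898567]
[ 0.52175755 -0.1260908   0.09397953] [ 0.52047371 -0.12733297  0.04230028]
```

>>> carry_out([
  {"dx":1.5,"dy":0,"dz":-3.5,"ax":0,"ay":0,"az":0,"gripper":0.4},
  {"dx":1.5,"dy":0,"dz":-3.5,"ax":0,"ay":0,"az":0,"gripper":0.4},
  {"dx":1.5,"dy":0,"dz":-3.5,"ax":0,"ay":0,"az":0,"gripper":0.4},
  {"dx":0,"dy":0,"dz":0,"ax":0,"ay":-8.5,"az":0,"gripper":0.4},
  {"dx":0,"dy":0,"dz":0,"ax":0,"ay":-7.5,"az":0,"gripper":0.4},
])

```text
time: 17.05
tool_pos: [0.5201, -0.1234, 0.2079]
orientation: [-0.696, 0.124, -0.122, 0.697]
wrist_force: [0.3, 0.5, -0.1]
grip_width: 0.051
```

```bash
python3 - <<'E'
from h import *
go(.522,-.1235,.19,-20)
E
```

```text
d cm [0.18 1.79 0.05] a deg [-0.09 -0.03 -0.11] pos [ 0.5201 -0.1234  0.2079] w 0.051 F [ 0.3  0.5 -0.1] t 17.05
```

Check from the wrist and side before going down over the handle.

>>> carry_out([
  {"dx":0.2,"dy":1.2,"dz":0,"ax":0,"ay":0,"az":0,"gripper":0.4},
  {"dx":0,"dy":0,"dz":0,"ax":0,"ay":0,"az":0,"gripper":0.4},
  {"dx":0,"dy":0,"dz":0,"ax":0,"ay":0,"az":0,"gripper":0.4},
  {"dx":0,"dy":0,"dz":0,"ax":0,"ay":0,"az":0,"gripper":0.4},
  {"dx":0,"dy":0,"dz":0,"ax":0,"ay":0,"az":0,"gripper":0.4},
])

```text
time: 17.55
tool_pos: [0.5221, -0.1238, 0.1943]
orientation: [-0.695, 0.127, -0.125, 0.697]
wrist_force: [-0.6, -0.5, 1.1]
grip_width: 0.0512
```

```bash
python3 - <<'E'
from h import *
go(.522,-.1235,.128,-20)
im=bot.get_image("wrist"); cv2.imwrite('pics/wrist11.png',im[:,:,::-1])
c=bot.calibration("wrist"); print(proj(c,(.522,-.1235,.097)))
im=bot.get_image("side");crop(im,300,100,460,260,'s11.png')
im=bot.get_image("scene");crop(im,240,150,400,300,'sc11.png')
E
```

```text
d cm [0.   6.63 0.01] a deg [-0.1  -0.53 -0.16] pos [ 0.5221 -0.1238  0.1943] w 0.0512 F [-0.6 -0.5  1.1] t 17.55
[[314.34473076 284.2420378 ]]
```

View pics/wrist11.png

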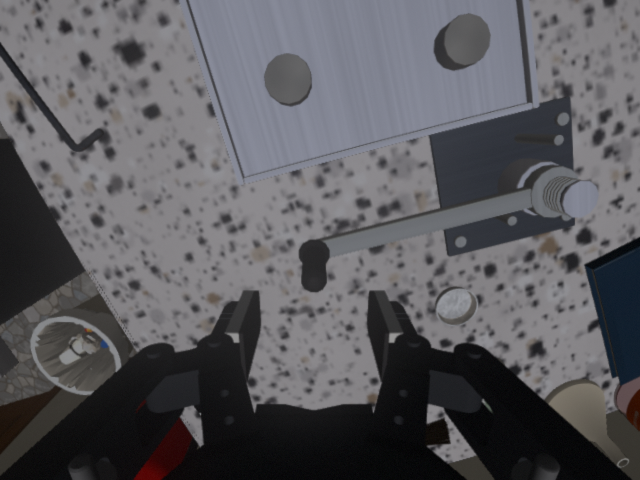

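View pics/s11.png

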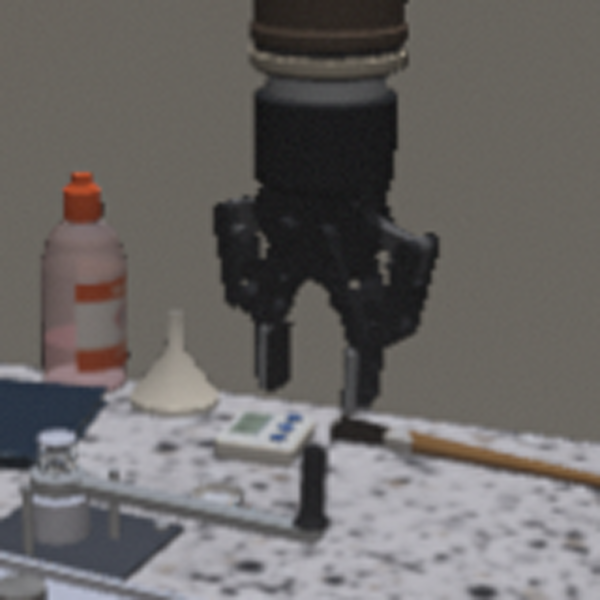

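View pics/sc11.png

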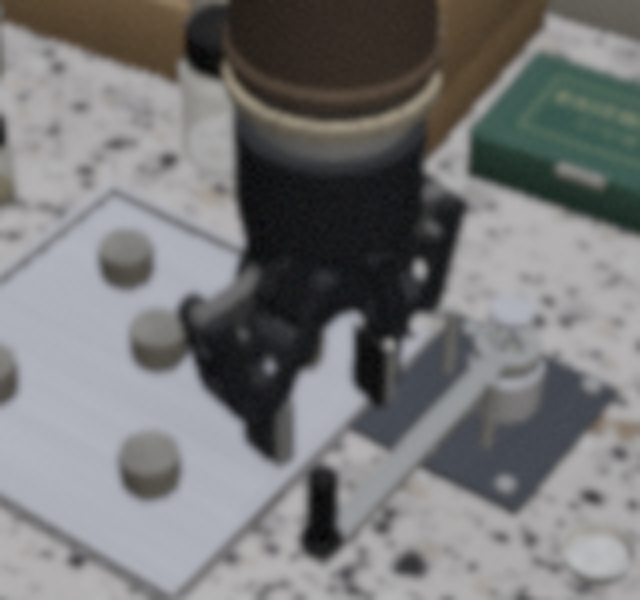

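>>> carry_out([
  {"dx":0,"dy":2.2,"dz":0,"ax":0,"ay":-0.5,"az":0,"gripper":0.4},
  {"dx":0,"dy":2.2,"dz":0,"ax":0,"ay":0,"az":0,"gripper":0.4},
  {"dx":0,"dy":1.5,"dz":0,"ax":0,"ay":0,"az":0,"gripper":0.4},
  {"dx":0,"dy":0,"dz":0,"ax":0,"ay":0,"az":0,"gripper":0.4},
  {"dx":0,"dy":0,"dz":0,"ax":0,"ay":0,"az":0,"gripper":0.4},
])

```text
time: 18.2
tool_pos: [0.5235, -0.1235, 0.1355]
orientation: [-0.696, 0.122, -0.123, 0.697]
wrist_force: [-0.5, 0.1, 0.4]
grip_width: 0.0512
```

```bash
python3 - <<'E'
from h import *
go(.522,-.1235,.129,-20)
E
```

```text
d cm [-0.14  0.65 -0.06] a deg [-0.15  0.    0.08] pos [ 0.5235 -0.1235  0.1355] w 0.0512 F [-0.5  0.1  0.4] t 18.2
```

>>> carry_out([
  {"dx":-0.1,"dy":0.5,"dz":0,"ax":0,"ay":0,"az":0,"gripper":0.4},
  {"dx":0,"dy":0,"dz":0,"ax":0,"ay":0,"az":0,"gripper":1},
  {"dx":0,"dy":0,"dz":0,"ax":0,"ay":0,"az":0,"gripper":1},
  {"dx":0,"dy":0,"dz":0,"ax":0,"ay":0,"az":0,"gripper":1},
  {"dx":0,"dy":0,"dz":0,"ax":0,"ay":0,"az":0,"gripper":1},
])

```text
time: 18.7
tool_pos: [0.5221, -0.1227, 0.1326]
orientation: [-0.695, 0.122, -0.123, 0.697]
wrist_force: [3.7, 0.1, -6.8]
grip_width: 0.0132
```

```bash
python3 - <<'E'
from h import *
go(.522,-.1235,.129,-20)
# tool-frame step for arc of 3 deg
P=np.array([.6915,-.1395])
p=bot.observe()['tool_pos'][:2]; print(np.linalg.norm(p-P), np.degrees(np.arctan2(*(p-P)[::-1])))
im=bot.get_image("side");crop(im,300,100,460,260,'s12.png')
E
```

```text
d cm [ 0.01  0.36 -0.08] a deg [-0.2  -0.    0.07] pos [ 0.5221 -0.1227  0.1326] w 0.0132 F [ 3.7  0.1 -6.8] t 18.7
0.17019031700122372 174.34580540174937
```

View pics/s12.png

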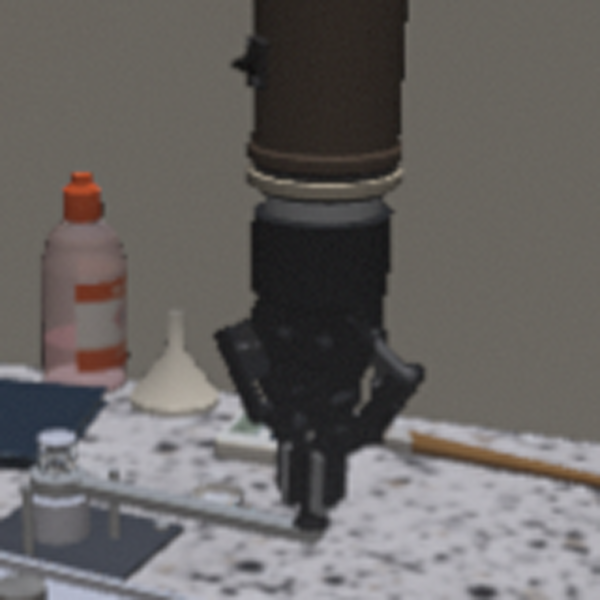

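>>> carry_out([
  {"dx":-0.2,"dy":0,"dz":0.87,"ax":0,"ay":3,"az":0,"gripper":1},
  {"dx":-0.2,"dy":0,"dz":0.87,"ax":0,"ay":3,"az":0,"gripper":1},
  {"dx":-0.2,"dy":0,"dz":0.87,"ax":0,"ay":3,"az":0,"gripper":1},
  {"dx":-0.2,"dy":0,"dz":0.87,"ax":0,"ay":3,"az":0,"gripper":1},
  {"dx":0,"dy":0,"dz":0,"ax":0,"ay":0,"az":0,"gripper":1},
])

```text
time: 19.25
tool_pos: [0.5296, -0.0885, 0.1325]
orientation: [-0.678, 0.197, -0.198, 0.679]
wrist_force: [0.4, -0.7, -0.6]
grip_width: 0.0134
```

```bash
cat >> h.py <<'E'
P=np.array([.6915,-.1395])
def arc(step):
    o=bot.observe(); p=o['tool_pos'][:2]; r=np.linalg.norm(p-P); th=np.degrees(np.arctan2(*(p-P)[::-1]))
    R=Ro.from_quat(o['orientation']); zx=R.apply([0,0,1]); yaw=np.degrees(np.arctan2(zx[1],zx[0]))-90
    print('r',r.round(4),'arm angle',174.35-th,'yaw',yaw.round(1),'yaw err',(-20-(174.35-th)-yaw).round(1))
    a=np.radians(th-step); q=P+.170*np.array([np.cos(a),np.sin(a)])
    go(q[0],q[1],.132,-20-(174.35-th)-step)
E
python3 - <<'E'
from h import *
arc(3)
arc(12)
E
```

```text
r 0.1698 arm angle 11.839036334721555 yaw -32.5 yaw err 0.6
d cm [-0.23  0.05  0.86] a deg [-0.12  2.38  0.11] pos [ 0.5296 -0.0885  0.1325] w 0.0134 F [ 0.4 -0.7 -0.6] t 19.25
r 0.1698 arm angle 11.839036334721555 yaw -32.5 yaw err 0.6
d cm [-0.58  0.05  3.5 ] a deg [-0.13 11.38  0.1 ] pos [ 0.5296 -0.0885  0.1325] w 0.0134 F [ 0.4 -0.7 -0.6] t 19.25
```

Tracking is excellent; continue.

>>> carry_out([
  {"dx":-0.22,"dy":0,"dz":1,"ax":0,"ay":3.2,"az":0,"gripper":1},
  {"dx":-0.23,"dy":0,"dz":1,"ax":0,"ay":3.5,"az":0,"gripper":1},
  {"dx":-0.23,"dy":0,"dz":1,"ax":0,"ay":3.5,"az":0,"gripper":1},
  {"dx":-0.23,"dy":0,"dz":1,"ax":0,"ay":3.5,"az":0,"gripper":1},
  {"dx":-0.23,"dy":0,"dz":1,"ax":0,"ay":3.5,"az":0,"gripper":1},
])

```text
time: 19.75
tool_pos: [0.5511, -0.0454, 0.1325]
orientation: [0.642, -0.298, 0.298, -0.641]
wrist_force: [0.2, -1.1, -0.8]
grip_width: 0.0133
```

```bash
python3 - <<'E'
from h import *
arc(3.5)
E
```

```text
r 0.169 arm angle 28.19348422992013 yaw -49.9 yaw err 1.7
d cm [-0.35  0.05  0.98] a deg [0.03 1.84 0.09] pos [ 0.5511 -0.0454  0.1325] w 0.0133 F [ 0.2 -1.1 -0.8] t 19.75
```

>>> carry_out([
  {"dx":-0.33,"dy":0,"dz":1,"ax":0,"ay":2,"az":0,"gripper":1},
  {"dx":-0.24,"dy":0,"dz":1,"ax":0,"ay":3.4,"az":0,"gripper":1},
  {"dx":-0.24,"dy":0,"dz":1,"ax":0,"ay":3.4,"az":0,"gripper":1},
  {"dx":-0.24,"dy":0,"dz":1,"ax":0,"ay":3.4,"az":0,"gripper":1},
  {"dx":-0.24,"dy":0,"dz":1,"ax":0,"ay":3.4,"az":0,"gripper":1},
])

```text
time: 20.25
tool_pos: [0.5846, -0.0092, 0.1325]
orientation: [0.595, -0.384, 0.384, -0.592]
wrist_force: [-1.8, -1.0, -0.4]
grip_width: 0.0137
```

```bash
python3 - <<'E'
from h import *
arc(3.5)
E
```

```text
r 0.1685 arm angle 44.964511648257684 yaw -65.7 yaw err 0.8
d cm [-0.38  0.04  0.97] a deg [0.19 2.73 0.16] pos [ 0.5846 -0.0092  0.1325] w 0.0137 F [-1.8 -1.  -0.4] t 20.25
```

>>> carry_out([
  {"dx":-0.35,"dy":0,"dz":1,"ax":0,"ay":2.8,"az":0,"gripper":1},
  {"dx":-0.25,"dy":0,"dz":1,"ax":0,"ay":3.4,"az":0,"gripper":1},
  {"dx":-0.25,"dy":0,"dz":1,"ax":0,"ay":3.4,"az":0,"gripper":1},
  {"dx":-0.25,"dy":0,"dz":1,"ax":0,"ay":3.4,"az":0,"gripper":1},
  {"dx":-0.25,"dy":0,"dz":1,"ax":0,"ay":3.4,"az":0,"gripper":1},
])

```text
time: 20.75
tool_pos: [0.6276, 0.016, 0.1325]
orientation: [0.535, -0.466, 0.466, -0.529]
wrist_force: [-2.4, -0.9, 0.2]
grip_width: 0.0134
```

```bash
python3 - <<'E'
from h import *
arc(3.5)
E
```

```text
r 0.1681 arm angle 62.00989277740419 yaw -82.5 yaw err 0.4
d cm [-0.42  0.04  0.96] a deg [0.34 3.05 0.28] pos [0.6276 0.016  0.1325] w 0.0134 F [-2.4 -0.9  0.2] t 20.75
```

>>> carry_out([
  {"dx":-0.38,"dy":0,"dz":0.95,"ax":0,"ay":3,"az":0,"gripper":1},
  {"dx":-0.25,"dy":0,"dz":0.95,"ax":0,"ay":3.3,"az":0,"gripper":1},
  {"dx":-0.2,"dy":0,"dz":0.8,"ax":0,"ay":3,"az":0,"gripper":1},
  {"dx":0,"dy":0,"dz":0,"ax":0,"ay":0,"az":0,"gripper":1},
  {"dx":0,"dy":0,"dz":0,"ax":0,"ay":0,"az":0,"gripper":1},
])

```text
time: 21.25
tool_pos: [0.6541, 0.0242, 0.1324]
orientation: [-0.496, 0.508, -0.507, 0.489]
wrist_force: [-2.7, 1.2, 1.8]
grip_width: 0.0135
```

```bash
python3 - <<'E'
from h import *
arc(3)
E
```

```text
r 0.1679 arm angle 71.47112423408547 yaw -91.8 yaw err 0.3
d cm [-0.4   0.03  0.82] a deg [0.44 2.72 0.37] pos [0.6541 0.0242 0.1324] w 0.0135 F [-2.7  1.2  1.8] t 21.25
```

>>> carry_out([
  {"dx":-0.3,"dy":0,"dz":0.6,"ax":0,"ay":2.5,"az":0,"gripper":1},
  {"dx":-0.1,"dy":0,"dz":0.3,"ax":0,"ay":1,"az":0,"gripper":1},
  {"dx":-0.1,"dy":0,"dz":0.3,"ax":0,"ay":0,"az":0,"gripper":1},
  {"dx":-0.1,"dy":0,"dz":0.3,"ax":0,"ay":0,"az":0,"gripper":1},
  {"dx":-0.1,"dy":0,"dz":0.3,"ax":0,"ay":0,"az":0,"gripper":1},
])

```text
time: 21.75
tool_pos: [0.6666, 0.0266, 0.1322]
orientation: [-0.484, 0.525, -0.518, 0.47]
wrist_force: [-15.1, -1.0, 11.9]
grip_width: 0.0137
```

```bash
python3 - <<'E'
from h import *
arc(1)
im=bot.get_image("wrist"); cv2.imwrite('pics/w13.png',im[:,:,::-1])
E
```

```text
r 0.1679 arm angle 75.81562860039882 yaw -95.1 yaw err -0.7
d cm [-0.27  0.01  0.24] a deg [1.15 1.74 0.49] pos [0.6666 0.0266 0.1322] w 0.0137 F [-15.1  -1.   11.9] t 21.75
```

View pics/w13.png

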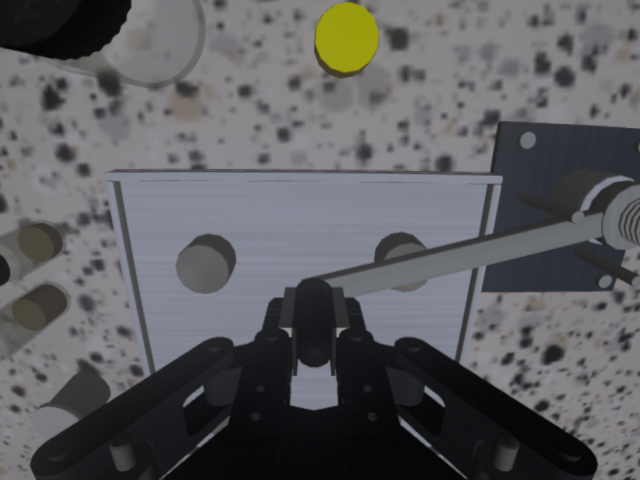

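>>> carry_out([
  {"dx":0,"dy":0,"dz":0,"ax":0,"ay":0,"az":0,"gripper":1},
  {"dx":0,"dy":0,"dz":0,"ax":0,"ay":0,"az":0,"gripper":1},
  {"dx":-0.1,"dy":0,"dz":0.3,"ax":0,"ay":0,"az":0,"gripper":1},
  {"dx":-0.1,"dy":0,"dz":0.3,"ax":0,"ay":0,"az":0,"gripper":1},
  {"dx":-0.1,"dy":0,"dz":0.3,"ax":0,"ay":0,"az":0,"gripper":1},
])

```text
time: 22.3
tool_pos: [0.6678, 0.0264, 0.1321]
orientation: [-0.489, 0.53, -0.513, 0.466]
wrist_force: [-17.4, -1.0, 12.5]
grip_width: 0.0132
```

```bash
python3 - <<'E'
from h import *
arc(1)
for n in ["scene","side","wrist"]:
    im=bot.get_image(n); 
    crop(im,*{"scene":(190,150,420,320),"side":(220,150,420,330),"wrist":(0,0,640,480)}[n],n+'14.png')
arc(1)
E
```

```text
r 0.1676 arm angle 76.20907360795758 yaw -95.0 yaw err -1.2
d cm [-0.3  -0.    0.24] a deg [2.28 2.23 0.54] pos [0.6678 0.0264 0.1321] w 0.0132 F [-17.4  -1.   12.5] t 22.3
r 0.1676 arm angle 76.19532133758635 yaw -95.0 yaw err -1.2
d cm [-0.3   0.    0.24] a deg [2.28 2.22 0.53] pos [0.6677 0.0264 0.1321] w 0.0133 F [-16.3  -1.8  12.5] t 22.45
```

View pics/side14.png

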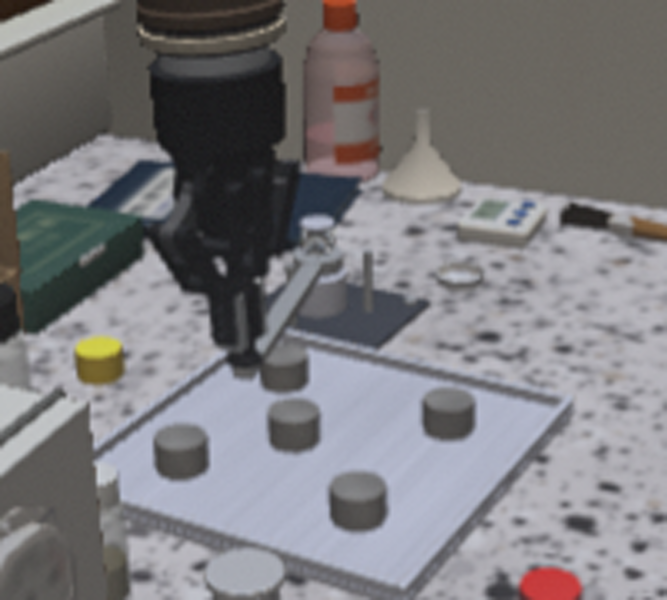

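View pics/scene14.png

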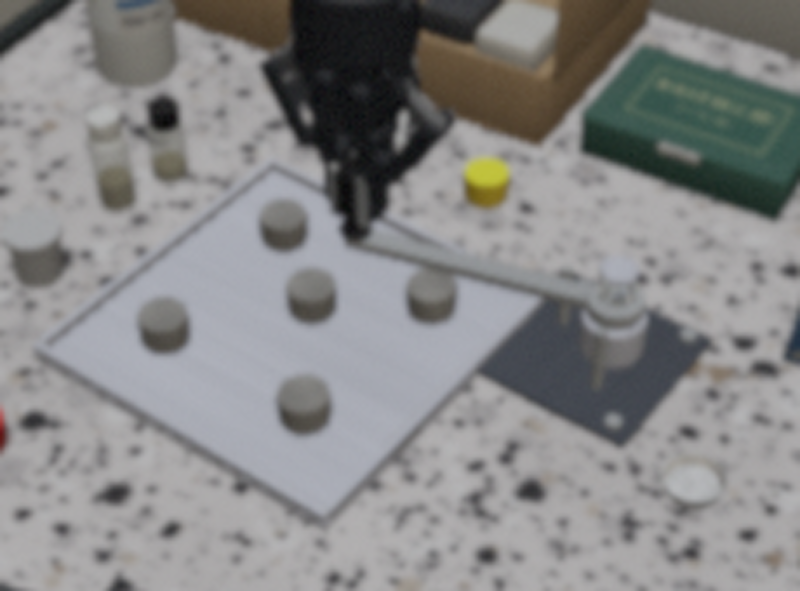

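```bash
python3 -c "
from workcell import bot
print(bot.hand_in())"
```

```text
the job is handed in; nothing more can be done
None
```

I spread the five grey pellets into one layer and swung the gauge arm to its stop. The gripper was still closed on the handle when I handed in, at about 22.5 s of robot time.

- **Pellets:** I picked and placed four of them near the tray corners, and the fifth stayed near the centre. The last scene and side pictures show all five flat on the floor with gaps of roughly 35 mm or more.
- **Gauge arm:** In the last two pushes the tool moved only about 1 mm while the push held at about 16–17 N. From that I take the arm to be on its stop.
- **Disagreement:** My measured arm angle was 76° against the stated stop of 74.5° (1.30 rad). I put this down to calibration error and slight tilt in the grip.
- **Bystanders:** I touched none of them or the red and yellow look-alikes. I did not measure their positions again afterwards.

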